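# Step the aperture selector to the slit and press its set button

### The arm

A 7-joint arm with a two-finger parallel gripper is mounted at the origin on a cart in front of the work surface, level with it; the furniture and walls round the work are solid. World frame = base frame: x ahead of the robot, y to its left, z up, the work surface at z = 0. Lengths are in m, angles in rad, forces in N, time in s.
With the tool pointing down it reaches from about 0.4 to 0.85 m from the base axis. Payload 10.4 kg.
Tool frame: the origin (TCP) lies midway between the tips of the shut fingers; the grasp point (between the pads) lies env.pinch_z behind it (env.pinch_z is the distance from the TCP to the grasp point, in m); z points along the fingers, y is the direction in which the jaws open and shut (so a half turn about z gives the same grasp; the last joint's range is limited). The gripper opens to 87 mm and grips with 3 to 60 N. Pads are 19 mm wide; open, the fingers measure 117 mm over their backs; the gripper's body (75 mm by 190 mm) begins 51 mm behind the grasp point.
Start: joints at [1.094, 0.332, -0.065, 1.46, 0.022, 1.35, -0.088], TCP at [0.274, -0.562, 0.223] pointing down, gripper open.
Joint ranges: [-2.6, 2.6], [-0.5, 2.12], [-1.47, 1.34], [0.16, 2.42], [-1.27, 4.41], [0.06, 2.06], [-2.6, 2.6]. Speed limits (rad/s): [2.22, 2.22, 2.79, 2.79, 3.14, 3.14, 3.14].

### API

Orientations are given as a rotation vector (axis times angle).
In Python, from station import observe, imaging, env gives the robot as it stands.
- The arm moves only by the shell command python3 -m pendant 'ROWS' [FORCE]. ROWS is JSON, a list that holds one entry, the list of rows, each a list of 7 numbers: the turn, a rotation vector about the world's x, y, z in rad, then the shift along the world's x, y, z in m, then the opening, from 0 (shut) to 1 (fully open). In form: [[[ax, ay, az, dx, dy, dz, jaw], ...]]. A call has exactly 8 rows; each row shifts and turns the commanded pose from where the row before left it; what a row does not reach is not made up. A row lasts 1/10 s, in which the tool goes at most 50 mm and 8.59 degrees, less where a joint would pass 70% of its speed; a pose out of reach is approached as far as the arm can. A call is refused whole if a number of a shift passes 0.05 or a number of a turn 0.15, either way. A call with a gripper value outside its range is refused whole. The fingers move at their own pace and stop on an object; FORCE is the grip in N (left out, the last holds). Time passes only in rows, so rows that do not move let the fingers close, or fill a call up. It gives the time, the measured TCP pose, the force and the opening at its end, in the units of the state.
- observe(): the state, without advancing time (a new reading comes with each control period).
- imaging.get_image(name): name is "scene" or "top"; returns the picture (400x640x3 uint8, blue, green, red); there is no depth.
- imaging.camera_model(name): a dict with "intrinsics" (3x3 intrinsics, pixels), "world_to_cam" (4x4, takes a point from world to camera coordinates). Camera axes: x right, y up, looking along -z (the intrinsics and any distortion apply to the point x, -y, -z); pixel columns grow to the right and rows downward; lengths in m; the calibration is good to about 2 mm. A picture is of the moment at which its call begins. camera_model takes no time and is no camera call.
- env.job_done(): hands the job in, once; it reports no verdict.
The state is a dict: "t": time; "joint_pos": joint angles; "qvel": joint speeds; "tau": joint torques, N m; "position": TCP position; "ee_rot": TCP orientation; "wrist_force": force on the tool from outside, world axes, zero at the start; "torque": the same for the moment, N m; "width": finger opening in m.
Only numpy, scipy, OpenCV 4.12 (cv2) and the standard library are available. Lean on these libraries where they do the work, as an engineer would, in place of code of your own. Each camera call takes 0.05 s, during which the arm holds its last target. There are 200 camera calls.

### The job

On the aperture selector, push the upright tab of the rotary hub round with a fingertip, without pinching it, until it points squarely at the middle of the disc with the single straight slit; then press the set button on the same base all the way down and let go. Do not lift or shift the loose discs or the bottles and other things standing round the selector.

Things in the scene. Friction and masses are not known exactly. Their poses are not given: they have to be found in the camera images.
- selector: Fixed grey base plate of the aperture selector, 184 (its x) x 224 (its y) x 20 mm, on the bench. Origin: centre of its underside; x points away from the robot at yaw 0. Hub axis at x = -27, y = 0 mm; four disc seats, 92 mm from that axis at -66, -24, 24 and 66 degrees from the base's x axis (positive towards y); set button at x = -62, y = -80 mm.
- selector_hub (a joint): Turn of the hub in rad: 0 with the tab along the base's x axis, positive counter-clockwise from above; stops at -1.6 and 1.6. Seats are at -1.152, -0.419, 0.419 and 1.152; it starts between the two middle ones. No spring or catch: friction (0.08 N m, 1.6 N at the tab) holds it where it is left.
- hub_axis (a point): Point on the hub's vertical axis at the top of the low aluminium hub (36 mm radius, top at z = 0.032 m; a small round cap in its middle reaches z = 0.036 m).
- tab_mid (a point): Middle of the tab, a black upright fin on the hub: 14 mm thick, from 30 to 68 mm from the hub axis, z = 0.024 to 0.064 m; this point is 50 mm from the axis at z = 0.045 m, its x axis outward along the tab. It is pushed sideways on either flank; the space beside it is free down to the hub (z = 0.032 m) and discs (z = 0.024 m).
- tab_aim (a point): Point that the tab aims at: 92 mm from the hub axis straight out along the tab, turning with it (nothing is there; it passes over the disc centres).
- slit_center (a point): Loose black plastic aperture disc, 44 mm across and 9 mm thick, lying in one of the four seats of the base and standing 4 mm out of it; which of the four discs lies in which seat, and how it is turned, varies. Its top carries one straight slit, 34 by 7 mm, in white on black. Its position is the centre of its top face (z = 0.024 m).
- round_center (a point): Loose black plastic aperture disc, 44 mm across and 9 mm thick, lying in one of the four seats of the base and standing 4 mm out of it; which of the four discs lies in which seat, and how it is turned, varies. Its top carries one filled round spot 26 mm across in white on black. Its position is the centre of its top face (z = 0.024 m).
- ring_center (a point): Loose black plastic aperture disc, 44 mm across and 9 mm thick, lying in one of the four seats of the base and standing 4 mm out of it; which of the four discs lies in which seat, and how it is turned, varies. Its top carries a ring of 34 mm outer and 23 mm inner diameter in white on black. Its position is the centre of its top face (z = 0.024 m).
- pinhole_center (a point): Loose black plastic aperture disc, 44 mm across and 9 mm thick, lying in one of the four seats of the base and standing 4 mm out of it; which of the four discs lies in which seat, and how it is turned, varies. Its top carries four dots of 8 mm in a square in white on black. Its position is the centre of its top face (z = 0.024 m).
- set_button (a joint): Travel of the set button in m: 0 up, 0.006 fully down; a spring returns it, and holding it fully down takes 4 N.
- set_button_top (a point): Centre of the top of the set button's grey round cap (26 mm across) in a black housing, near the right front corner of the base (robot's side); it is pressed straight down.
- eyepiece: Spare black eyepiece standing left of the selector, 38 mm across, 52 mm high, loose; origin at the centre of its underside.
- oil_bottle: Brown dropper bottle standing right of the selector, 28 mm across, 82 mm high, loose; origin at the centre of its underside.
- vial: Small glass vial with a screw cap standing left of the selector behind the eyepiece, 26 mm across, 55 mm high, loose; origin at the centre of its underside.
- objective_case: Black round case with a grey lid farther to the left, 37 mm across, 62 mm high, loose; origin at the centre of its underside.
Things that resemble listed ones, but are neither listed nor needed, are in the scene too. What is shaped like the part that bears slit_center but blue is not meant.

How it is judged:
On the way, in this order (a step that is already met when the one before it is completed fails the run):
1. the tab has been pushed round to point at the slit disc and rests there (horizontal distance between tab_aim and slit_center below 0.01 m and value of joint set_button below 0.002 m and velocity of joint selector_hub between -0.1 and 0.1 rad/s), for 0.3 s.
2. the set button is pressed down with the tab at the slit disc (horizontal distance between tab_aim and slit_center below 0.01 m and value of joint set_button above 0.004 m), for 0.1 s.
At the end, for the whole second after the job is handed in: The tab rests pointing at the slit disc (aim point within 10 mm of the disc's centre, about 6 degrees), the set button was pressed at least 4 of its 6 mm after that and is up again (within 1.5 mm) (horizontal distance between tab_aim and slit_center below 0.01 m and value of joint set_button below 0.0015 m and velocity of joint selector_hub between -0.05 and 0.05 rad/s); the robot touches nothing.
It fails at once if the set button is pressed while the tab does not point at the slit disc (horizontal distance between tab_aim and slit_center above 0.014 m and value of joint set_button above 0.003 m).
It fails at once if the tab is pinched: the fingers press on both its flanks at once (contact force between the fingers and selector_hub_c3 above 1 N and contact force between the fingers and selector_hub_c4 above 1 N).
It fails at once if an aperture disc is lifted or shifted by more than 8 mm (distance of any of slit_center, round_center, ring_center, pinhole_center from where it was at the start of the episode above 0.008 m).
It fails at once if a thing standing round the selector is moved by more than 20 mm (distance of any of eyepiece, oil_bottle, vial, objective_case from where it was at the start of the episode above 0.02 m).
It also fails if it takes over 51 s, if anything falls off the work surface, if the arm or the gripper's body presses on something with over 40 N, if the wrist force passes 120 N, or if a joint passes its speed limit or range.

## Working session

There is one attempt and no reset: what is moved stays moved. The work goes in short steps, Python scripts to look and compute and a shell command to move; the robot and the scene stay as the last step left them, time stands still between calls to the robot, and variables do not carry over. Pictures are saved under pics/ and viewed, about 8 in all and at most 12, crops included, and the job is handed in when it is done.

```bash
mkdir -p pics; ls; python3 - <<'E'
from station import observe, imaging, env
import cv2
for n in("top","scene"):
    cv2.imwrite(f"pics/{n}0.png",imaging.get_image(n)); m=imaging.camera_model(n); print(m)
print(observe(),env.pinch_z)
E
```

```text
pics
{'intrinsics': array([[389.68279676,   0.        , 326.03361824],
       [  0.        , 389.68279676, 200.1592709 ],
       [  0.        ,   0.        ,   1.        ]]), 'world_to_cam': array([[-6.83413960e-03, -9.99975805e-01, -1.29778511e-03,
        -2.54199663e-01],
       [ 9.97733864e-01, -6.90567863e-03,  6.69286745e-02,
        -5.56840642e-01],
       [-6.69360172e-02, -8.37444246e-04,  9.97756918e-01,
        -8.84710702e-01],
       [ 0.00000000e+00,  0.00000000e+00,  0.00000000e+00,
         1.00000000e+00]])}
{'intrinsics': array([[474.09403161,   0.        , 309.74060604],
       [  0.        , 474.09403161, 200.81138547],
       [  0.        ,   0.        ,   1.        ]]), 'world_to_cam': array([[-0.86417433, -0.50290044,  0.0171427 ,  0.35306459],
       [ 0.33949044, -0.55755061,  0.75755103, -0.39442782],
       [-0.37141483,  0.66047594,  0.65255081, -0.7957316 ],
       [ 0.        ,  0.        ,  0.        ,  1.        ]])}
{'t': 0.1, 'joint_pos': array([ 1.09436351,  0.33280868, -0.06465901,  1.46087104,  0.02162277,
        1.34989766, -0.08853307]), 'qvel': array([ 4.38276325e-04, -1.82386322e-03,  7.58302163e-04, -3.37521527e-03,
       -8.89413225e-05,  1.34749876e-03,  6.34489826e-04]), 'tau': array([ 1.37898569e-03, -6.24552441e+01,  2.46627477e-02, -3.90721893e+01,
       -6.13689283e-02,  3.64516117e-02,  5.52151289e-05]), 'position': array([ 0.27382165, -0.56143336,  0.22182685]), 'ee_rot': array([-3.05987386e+00, -7.06427385e-01,  5.98431424e-04]), 'wrist_force': array([-0.00952386,  0.34274108, -0.23534151]), 'torque': array([ 0.00173194, -0.01725641,  0.00862862]), 'width': 0.08733249199806273} 0.0187
```

View pics/top0.png

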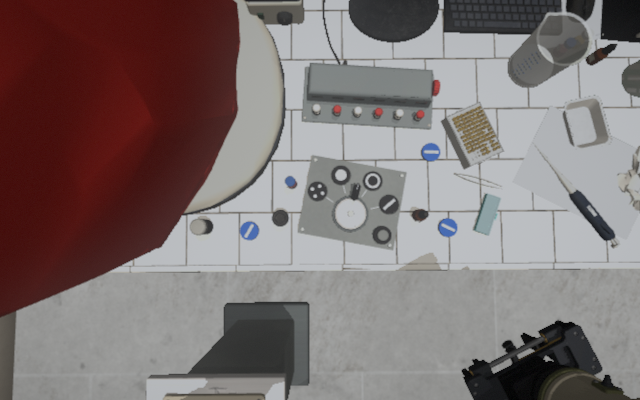

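View pics/scene0.png

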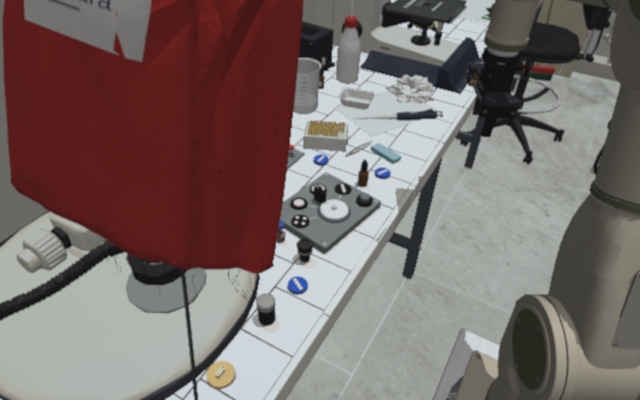

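The top view shows the selector at about (353,203). The hub is at (351,213), the tab points up to about (355,190), the slit disc looks to be at (389,204), and the button is at (382,235). I'll zoom in and measure these.

```bash
cat > h.py <<'E'
import numpy as np, cv2
from station import observe, imaging, env
def ray(n,u,v,z):
    m=imaging.camera_model(n); K=m["intrinsics"]; T=m["world_to_cam"]; R=T[:3,:3]
    c=-R.T@T[:3,3]; p=np.linalg.solve(K,[u,v,1]); d=R.T@np.array([p[0],-p[1],-p[2]])
    return c+d*(z-c[2])/d[2]
def proj(n,P):
    m=imaging.camera_model(n); q=m["world_to_cam"]@np.append(P,1); k=m["intrinsics"]@np.array([q[0],-q[1],-q[2]]); return k[:2]/k[2]
E
python3 - <<'E'
from h import *
im=cv2.imread("pics/top0.png"); x0,y0=290,145
cv2.imwrite("pics/crop0.png",cv2.resize(im[y0:260,x0:440],None,fx=5,fy=5,interpolation=cv2.INTER_CUBIC))
hsv=cv2.cvtColor(im,cv2.COLOR_BGR2HSV); g=hsv[...,2]; print(im[203,330],im[213,351],im[204,389],im[190,355],im[235,382])
m=np.zeros(g.shape,np.uint8); m[145:260,290:415]=(g[145:260,290:415]>200)*255
n,l,s,c=cv2.connectedComponentsWithStats(m)
for i in range(1,n):
    if 3<s[i,4]<1500: print(s[i],c[i],ray("top",*c[i],.024)[:2])
E
```

```text
[135 138 135] [188 190 188] [193 190 188] [57 56 55] [131 135 133]
```

View pics/crop0.png

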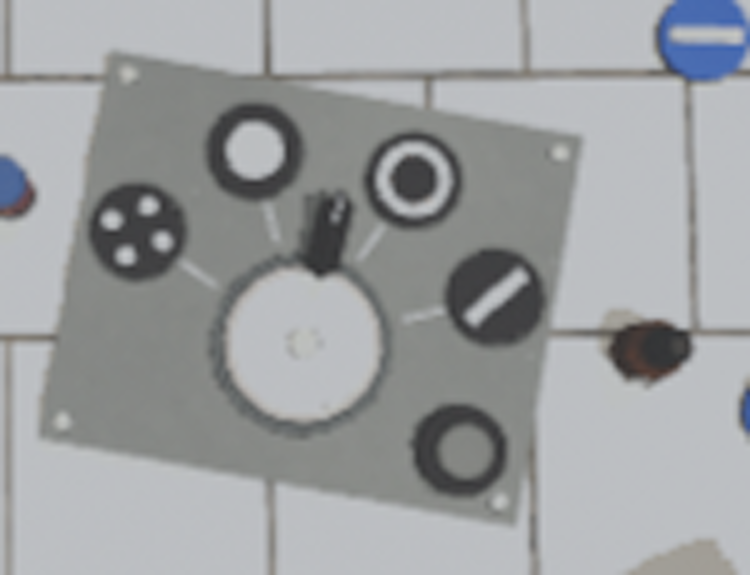

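The crop shows the slit disc in the right-hand seat (-66°) at about full-image (389,204), the hub centre at (350.5,213.5), the tab at about (355.5,192), and the button at (382,235). Next I'll get the centres properly.

```bash
python3 - <<'E'
from h import *
im=cv2.imread("pics/top0.png"); g=cv2.cvtColor(im,cv2.COLOR_BGR2GRAY)
def comps(mask,x0,y0,x1,y1,lo,hi,z):
    m=np.zeros(g.shape,np.uint8); m[y0:y1,x0:x1]=mask[y0:y1,x0:x1]*255
    cs,_=cv2.findContours(m,cv2.RETR_EXTERNAL,cv2.CHAIN_APPROX_NONE)
    for c in cs:
        if lo<cv2.contourArea(c)<hi:
            (u,v),r=cv2.minEnclosingCircle(c); M=cv2.moments(c); ce=(M['m10']/M['m00'],M['m01']/M['m00'])
            print(np.round([u,v,r,*ce,cv2.contourArea(c)],1),ray("top",*ce,z).round(4))
print("dark");comps(g<95,298,155,410,250,60,600,.024)
print("hub");comps(g>170,325,190,372,236,200,3000,.032)
# predicted from hub axis + yaw
E
```

```text
dark
[381.1 234.8   9.4 381.4 234.6 243.5] [ 0.4749 -0.3842  0.024 ]
[388.5 204.1   9.8 388.5 204.1 272. ] [ 0.5446 -0.4018  0.024 ]
[355.1 191.6   7.7 354.2 192.3  90. ] [ 0.5725 -0.3232  0.024 ]
[317.2 190.9   9.6 317.1 190.9 263. ] [ 0.5762 -0.2375  0.024 ]
[372.2 180.8   9.6 372.1 180.8 261. ] [ 0.5988 -0.3648  0.024 ]
[340.4 174.9   9.6 340.3 174.8 263.5] [ 0.6132 -0.2915  0.024 ]
hub
[350.2 213.3  15.  350.1 213.4 645.5] [ 0.5235 -0.3127  0.032 ]
```

Everything agrees: the slit seat is 91.6 mm from the hub at world -76.7°, which puts the base yaw at about -10.8°. The button is at (0.4745, -0.384), within 1 mm of the prediction. The tab is at about -11° in world. I'll shut the jaws, turn them in line with the tab, and hover beside its left flank.

```bash
python3 -m pendant '[[[0,0,0.11,0.03,0.026,0,0],[0,0,0.11,0.03,0.026,0,0],[0,0,0.11,0.03,0.026,0,0],[0,0,0.11,0.03,0.026,0,0],[0,0,0.12,0.03,0.026,0,0],[0,0,0.12,0.03,0.026,0,0],[0,0,0.12,0.03,0.026,0,0],[0,0,0.12,0.03,0.026,0,0]]]'
python3 - <<'E'
from h import *
from scipy.spatial.transform import Rotation as R
o=observe(); print(o["position"],np.degrees(np.arctan2(*R.from_rotvec(o["ee_rot"]).as_matrix()[[1,0],1])),o["joint_pos"].round(2),o["width"],R.from_rotvec(o["ee_rot"]).as_matrix()[:,2].round(3))
# tab axis
g=cv2.cvtColor(cv2.imread("pics/top0.png"),cv2.COLOR_BGR2GRAY)
for r in range(182,201): 
    c=np.where(g[r,345:364]<90)[0]+345; print(r,c.min() if len(c) else '',c.max() if len(c) else '')
H=np.array([.5235,-.3127])
for a in(-15,-11,-7,-3):
    t=np.radians(a);d=np.array([np.cos(t),np.sin(t)]);print(a,[proj("top",[*(H+k*d),.064]).round(1) for k in(.03,.068)])
E
```

```text
t: 0.9
position: [0.5148, -0.3525, 0.2223]
ee_rot: [-2.424, -1.998, 0.0]
wrist_force: [0.9, 0.1, -0.3]
width: 0.031
[ 0.51482662 -0.35252141  0.22227374] -11.014247351953458 [ 0.79  0.35 -0.34  1.45  0.12  1.36  0.25] 0.03096379938405403 [-0.  0. -1.]
182 345 363
183 345 363
184 354 356
185 354 359
186 353 359
187 353 359
188 352 359
189 352 359
190 352 359
191 351 358
192 351 358
193 351 358
194 351 358
195 350 357
196 349 357
197 350 357
198 351 357
199 353 355
200  
-15 [array([354.4, 199.8]), array([358.6, 183.1])]
-11 [array([353.5, 199.6]), array([356.5, 182.7])]
-7 [array([352.5, 199.4]), array([354.4, 182.3])]
-3 [array([351.6, 199.3]), array([352.3, 182.2])]
```

```bash
python3 -m pendant '[[[0,0,0,0.03,0.028,0,0],[0,0,0,0.033,0.028,0,0],[0,0,0,0,0,-0.04,0],[0,0,0,0,0,-0.04,0],[0,0,0,0,0,-0.04,0],[0,0,0,0,0,-0.03,0],[0,0,0,0,0,-0.02,0],[0,0,0,0,0,-0.01,0]]]'
python3 - <<'E'
from h import *
im=imaging.get_image("scene"); t=imaging.get_image("top"); print(observe()["position"],observe()["wrist_force"],observe()["width"])
u,v=proj("scene",[.53,-.31,.04]).astype(int); 
a=cv2.resize(im[v-75:v+75,u-66:u+66],None,fx=3,fy=3,interpolation=cv2.INTER_CUBIC)
b=cv2.resize(t[135:285,290:422],None,fx=3,fy=3,interpolation=cv2.INTER_CUBIC); print(u-66,v-75)
cv2.imwrite("pics/c1.png",np.hstack([a,b]))
H=np.array([.5235,-.3127])
for i in range(9):
    t=np.radians(-11-i*8.25);d=np.array([np.cos(t),np.sin(t)]);n=np.array([-d[1],d[0]]); print(i,(H+.05*d+.0165*n).round(4))
E
```

```text
t: 1.7
position: [0.5756, -0.2972, 0.0399]
ee_rot: [-2.426, -1.99, 0.002]
wrist_force: [-0.3, 0.8, 0.2]
width: 0.0005
[ 0.57617754 -0.29734034  0.04116541] [-0.41502268 -0.15774265  0.21948636] 0.0003692541894614864
264 130
0 [ 0.5757 -0.306 ]
1 [ 0.5761 -0.3136]
2 [ 0.5755 -0.3212]
3 [ 0.5737 -0.3285]
4 [ 0.5709 -0.3356]
5 [ 0.5672 -0.3421]
6 [ 0.5625 -0.3481]
7 [ 0.557  -0.3533]
8 [ 0.5508 -0.3577]
```

View pics/c1.png

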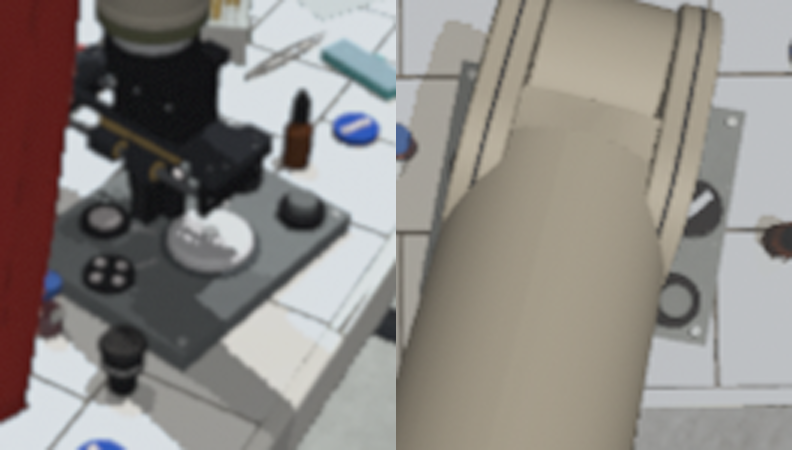

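The view shows the shut fingertip standing beside the tab and above the round disc, clear of both. I'll start the push, turning the tool with the tab.

```bash
python3 -m pendant '[[[0,0,0,0,-0.0045,0,0],[0,0,0,0,-0.0045,0,0],[0,0,-0.072,0.0002,-0.0038,0,0],[0,0,-0.072,0.0002,-0.0038,0,0],[0,0,-0.072,-0.0003,-0.0038,0,0],[0,0,-0.072,-0.0003,-0.0038,0,0],[0,0,-0.072,-0.0009,-0.0037,0,0],[0,0,-0.072,-0.0009,-0.0037,0,0]]]'
python3 -m pendant '[[[0,0,-0.072,-0.0014,-0.0035,0,0],[0,0,-0.072,-0.0014,-0.0035,0,0],[0,0,-0.072,-0.0019,-0.0033,0,0],[0,0,-0.072,-0.0019,-0.0033,0,0],[0,0,-0.072,-0.0023,-0.003,0,0],[0,0,-0.072,-0.0023,-0.003,0,0],[0,0,0,0,0,0,0],[0,0,0,0,0,0,0]]]'
python3 - <<'E'
from h import *
im=imaging.get_image("scene"); t=imaging.get_image("top")
from scipy.spatial.transform import Rotation as R
o=observe(); print(o["position"],np.degrees(np.arctan2(*R.from_rotvec(o["ee_rot"]).as_matrix()[[1,0],1])))
a=cv2.resize(im[130:280,264:396],None,fx=3,fy=3,interpolation=cv2.INTER_CUBIC)
b=cv2.resize(t[135:285,290:422],None,fx=3,fy=3,interpolation=cv2.INTER_CUBIC)
cv2.imwrite("pics/c2.png",np.hstack([a,b]))
E
```

```text
t: 2.6
position: [0.5761, -0.3295, 0.0441]
ee_rot: [2.8, 1.421, 0.003]
wrist_force: [1.2, 3.7, 0.7]
width: 0.0006
t: 3.4
position: [0.5642, -0.3495, 0.0434]
ee_rot: [3.038, 0.795, 0.001]
wrist_force: [-0.1, -0.4, -0.6]
width: 0.0005
[ 0.56396939 -0.34920003  0.04297002] -60.7009083773726
```

View pics/c2.png

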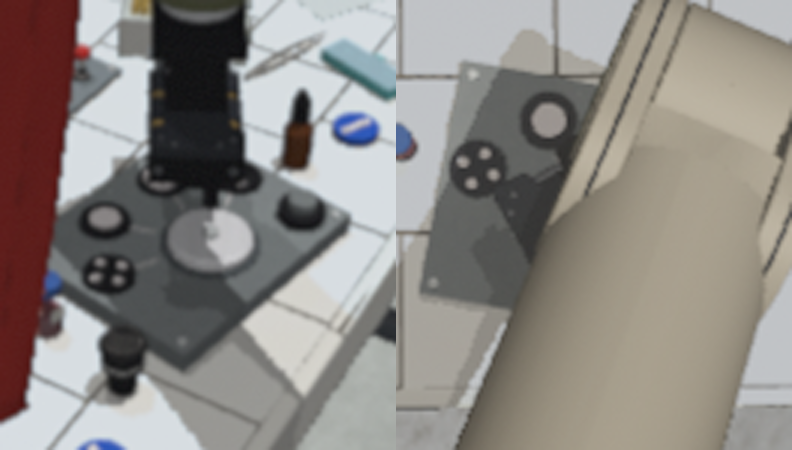

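The tip is pushing well: about 3.7 N during the push, with the tab at roughly -60°. I'll finish the push slowly and then back off to look.

```bash
python3 -m pendant '[[[0,0,-0.045,-0.0021,-0.0015,0,0],[0,0,-0.045,-0.0021,-0.0014,0,0],[0,0,-0.045,-0.0021,-0.0013,0,0],[0,0,-0.045,-0.0020,-0.0012,0,0],[0,0,-0.04,-0.0018,-0.0011,0,0],[0,0,-0.03,-0.0013,-0.0009,0,0],[0,0,-0.02,-0.001,-0.0007,0,0],[0,0,-0.01,-0.0004,-0.0003,0,0]]]'
python3 -m pendant '[[[0,0,0,0,0,0,0],[0,0,0,0,0,0,0],[0,0,0,0,0,0,0],[0,0,0,0,0,0,0],[0,0,0,0,0,0,0],[0,0,0,0,0,0,0],[0,0,0,0,0,0,0],[0,0,0,0,0,0,0]]]'
python3 - <<'E'
from h import *
from scipy.spatial.transform import Rotation as R
o=observe(); p=o["position"]; a=np.arctan2(*R.from_rotvec(o["ee_rot"]).as_matrix()[[1,0],1]); print(p,np.degrees(a),o["wrist_force"])
H=np.array([.5235,-.3127]); r=p[:2]-H; L=np.hypot(*r); print(np.degrees(np.arctan2(r[1],r[0])-np.arcsin(.0165/L)),L)
E
```

```text
t: 4.3
position: [0.5513, -0.3576, 0.0429]
ee_rot: [3.12, 0.36, 0.001]
wrist_force: [2.5, -1.3, 0.5]
width: 0.0003
t: 5.1
position: [0.551, -0.3572, 0.0426]
ee_rot: [-3.121, -0.36, -0.0]
wrist_force: [2.2, 0.3, 0.9]
width: 0.0008
[ 0.55104695 -0.35724636  0.04256273] -76.82725643556458 [2.21096592 0.27868803 0.92991541]
-76.6305591494784 0.052375686842513126
```

Geometry puts the tab at -76.6° against a target of -76.7°. I'll back off, rise and clear the view to check it.

```bash
python3 -m pendant '[[[0,0,0,0.008,0.002,0,0],[0,0,0,0.012,0.003,0,0],[0,0,0,0,0,0.03,0],[0,0,0,0,0,0.045,0],[0,0,0,0,0,0.045,0],[0,0,0,-0.02,-0.02,0.02,0],[0,0,0,-0.045,-0.03,0,0],[0,0,0,-0.045,-0.03,0,0]]]'
python3 -m pendant '[[[0,0,0,-0.045,-0.03,0,0],[0,0,0,-0.045,-0.03,0,0],[0,0,0,-0.045,-0.03,0,0],[0,0,0,-0.03,-0.03,0,0],[0,0,0,0,0,0,0],[0,0,0,0,0,0,0],[0,0,0,0,0,0,0],[0,0,0,0,0,0,0]]]'
python3 - <<'E'
from h import *
im=imaging.get_image("scene"); t=imaging.get_image("top"); cv2.imwrite("pics/top3.png",t)
print(observe()["position"])
a=cv2.resize(im[130:280,264:396],None,fx=3,fy=3,interpolation=cv2.INTER_CUBIC)
b=cv2.resize(t[135:285,290:422],None,fx=3,fy=3,interpolation=cv2.INTER_CUBIC)
cv2.imwrite("pics/c3.png",np.hstack([a,b]))
H=np.array([.5235,-.3127])
for an in(-70,-76.7,-83):
    q=np.radians(an);d=np.array([np.cos(q),np.sin(q)]);print(an,[proj("top",[*(H+k*d),.064]).round(1) for k in(.03,.068)])
g=cv2.cvtColor(t,cv2.COLOR_BGR2GRAY)
for c in range(360,380,2):
    r=np.where(g[195:225,c]<90)[0]+195; print(c,r)
E
```

```text
t: 5.9
position: [0.4682, -0.4278, 0.1832]
ee_rot: [3.12, 0.364, 0.001]
wrist_force: [0.3, -0.8, -0.2]
width: 0.0005
t: 6.7
position: [0.3149, -0.5398, 0.1824]
ee_rot: [-3.12, -0.365, -0.001]
wrist_force: [-0.2, -0.5, -0.3]
width: 0.0003
[ 0.31432719 -0.54019523  0.18252936]
-70 [array([363.8, 208.2]), array([379.9, 202.2])]
-76.7 [array([364.3, 209.7]), array([381. , 205.6])]
-83 [array([364.5, 211.2]), array([381.7, 209. ])]
360 []
362 []
364 [205 210]
366 [206 207 208 209 210 211 212 213]
368 [207 208 209 210 211 212]
370 [206 207 208 209 210 211 212]
372 [206 207 208 209 210 211]
374 [205 206 207 208 209 210 211]
376 [205 206 209 210 211]
378 [205 206 209 210]
```

View pics/c3.png

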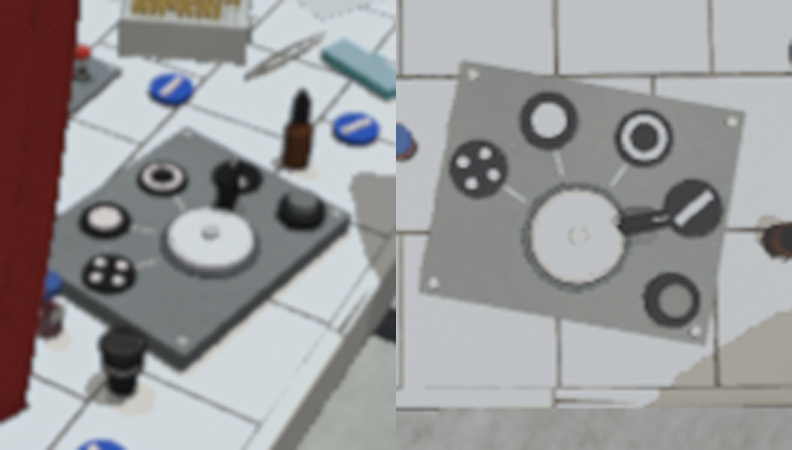

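The tab points at the slit disc. In the top crop its axis runs to the disc centre at about full-image (388,204), and nothing else has moved. Next is the button.

```bash
python3 -m pendant '[[[0,0,0,0.032,0.031,0,0],[0,0,0,0.032,0.031,0,0],[0,0,0,0.032,0.031,0,0],[0,0,0,0.032,0.031,0,0],[0,0,0,0.032,0.032,0,0],[0,0,0,0,0,-0.04,0],[0,0,0,0,0,-0.04,0],[0,0,0,0,0,-0.03,0]]]'
python3 -m pendant '[[[0,0,0,0,0,-0.01,0],[0,0,0,0,0,-0.005,0],[0,0,0,0,0,-0.003,0],[0,0,0,0,0,-0.002,0],[0,0,0,0,0,-0.002,0],[0,0,0,0,0,-0.002,0],[0,0,0,0,0,0,0],[0,0,0,0,0,0,0]]]'
python3 - <<'E'
from h import *
im=imaging.get_image("scene")
print(observe()["position"],observe()["wrist_force"])
print([proj("scene",[.4747,-.384,z]).round(1) for z in (.024,.034,.044)])
cv2.imwrite("pics/c4.png",cv2.resize(im[140:260,280:420],None,fx=4,fy=4,interpolation=cv2.INTER_CUBIC))
E
```

```text
t: 7.6
position: [0.473, -0.3836, 0.0704]
ee_rot: [-3.12, -0.363, 0.002]
wrist_force: [0.3, -0.2, 0.2]
width: 0.0004
t: 8.4
position: [0.473, -0.3851, 0.0488]
ee_rot: [3.121, 0.36, 0.0]
wrist_force: [0.2, 0.9, -0.0]
width: 0.0005
[ 0.47307178 -0.38508211  0.04874028] [ 0.58522024 -0.59620215  0.11654903]
[array([363.2, 201.2]), array([363.5, 198.2]), array([363.9, 195.2])]
```

View pics/c4.png

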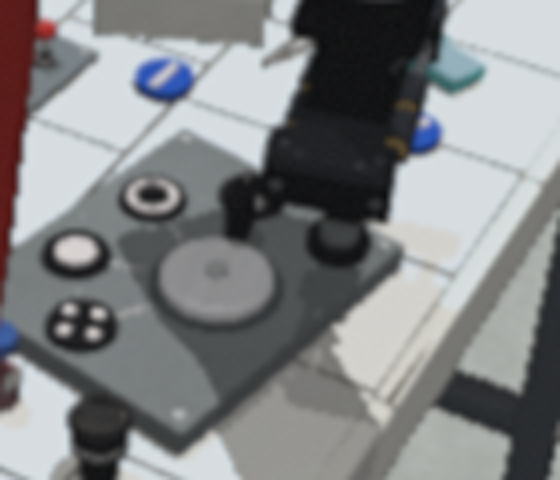

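The tip hangs over the cap, whose top at pixel (364.5,198.7) means z of about 0.034. I'll press down gently.

```bash
python3 -m pendant '[[[0,0,0,0.001,0.001,-0.004,0],[0,0,0,0,0,-0.004,0],[0,0,0,0,0,-0.003,0],[0,0,0,0,0,-0.002,0],[0,0,0,0,0,-0.001,0],[0,0,0,0,0,0,0],[0,0,0,0,0,0,0],[0,0,0,0,0,0,0]]]'
python3 -m pendant '[[[0,0,0,0,0,-0.001,0],[0,0,0,0,0,-0.001,0],[0,0,0,0,0,-0.001,0],[0,0,0,0,0,0,0],[0,0,0,0,0,0,0],[0,0,0,0,0,0,0],[0,0,0,0,0,0,0],[0,0,0,0,0,0,0]]]'
```

```text
t: 9.25
position: [0.4745, -0.384, 0.0362]
ee_rot: [3.12, 0.36, 0.001]
wrist_force: [-4.9, 4.1, 17.4]
width: 0.0006
t: 10.05
position: [0.4746, -0.3841, 0.0357]
ee_rot: [3.12, 0.36, 0.002]
wrist_force: [-12.9, 11.9, 41.3]
width: 0.0002
```

Hard contact at z = 0.0357 means either the bottom stop or the housing rim. I'll lift in small steps and read the force curve to tell which.

```bash
python3 -m pendant '[[[0,0,0,0,0,0.002,0],[0,0,0,0,0,0.0015,0],[0,0,0,0,0,0,0],[0,0,0,0,0,0,0],[0,0,0,0,0,0,0],[0,0,0,0,0,0,0],[0,0,0,0,0,0,0],[0,0,0,0,0,0,0]]]'
python3 -m pendant '[[[0,0,0,0,0,0.002,0],[0,0,0,0,0,0,0],[0,0,0,0,0,0,0],[0,0,0,0,0,0,0],[0,0,0,0,0,0,0],[0,0,0,0,0,0,0],[0,0,0,0,0,0,0],[0,0,0,0,0,0,0]]]'
python3 -m pendant '[[[0,0,0,0,0,0.002,0],[0,0,0,0,0,0,0],[0,0,0,0,0,0,0],[0,0,0,0,0,0,0],[0,0,0,0,0,0,0],[0,0,0,0,0,0,0],[0,0,0,0,0,0,0],[0,0,0,0,0,0,0]]]'
python3 -m pendant '[[[0,0,0,0,0,0.002,0],[0,0,0,0,0,0,0],[0,0,0,0,0,0,0],[0,0,0,0,0,0,0],[0,0,0,0,0,0,0],[0,0,0,0,0,0,0],[0,0,0,0,0,0,0],[0,0,0,0,0,0,0]]]'
```

```text
t: 10.85
position: [0.4745, -0.384, 0.0363]
ee_rot: [3.12, 0.36, 0.001]
wrist_force: [-3.0, 4.0, 13.7]
width: 0.0007
t: 11.65
position: [0.4742, -0.384, 0.0371]
ee_rot: [3.121, 0.36, 0.001]
wrist_force: [3.3, 0.9, 4.7]
width: 0.0005
t: 12.45
position: [0.4738, -0.384, 0.039]
ee_rot: [-3.121, -0.36, 0.0]
wrist_force: [1.3, 1.5, 3.3]
width: 0.0003
t: 13.25
position: [0.4738, -0.384, 0.041]
ee_rot: [-3.121, -0.36, 0.0]
wrist_force: [-0.5, -0.4, 2.6]
width: 0.0007
```

The force falls smoothly from 4.7 to 3.3 to 2.6 N over z = 0.037 to 0.041. That's the button spring, so it had reached its bottom stop. Now I'll retract and check.

```bash
python3 -m pendant '[[[0,0,0,0,0,0.005,0],[0,0,0,0,0,0.02,0],[0,0,0,0,0,0.04,0],[0,0,0,0,0,0.045,0],[0,0,0,0,0,0.03,0],[0,0,0,-0.04,-0.04,0,0],[0,0,0,-0.04,-0.04,0,0],[0,0,0,-0.04,-0.04,0,0]]]'
python3 -m pendant '[[[0,0,0,-0.03,-0.03,0,0],[0,0,0,0,0,0,0],[0,0,0,0,0,0,0],[0,0,0,0,0,0,0],[0,0,0,0,0,0,0],[0,0,0,0,0,0,0],[0,0,0,0,0,0,0],[0,0,0,0,0,0,0]]]'
python3 - <<'E'
from h import *
im=imaging.get_image("scene"); t=imaging.get_image("top")
a=cv2.resize(im[130:280,264:396],None,fx=3,fy=3,interpolation=cv2.INTER_CUBIC)
b=cv2.resize(t[135:285,290:422],None,fx=3,fy=3,interpolation=cv2.INTER_CUBIC)
cv2.imwrite("pics/c5.png",np.hstack([a,b]))
p=cv2.imread("pics/top3.png"); print(cv2.absdiff(p,t)[150:250,295:430].max(), (cv2.absdiff(p,t)[150:250,295:430].max(2)>40).sum(), observe()["position"],observe()["wrist_force"])
E
```

```text
t: 14.05
position: [0.3666, -0.491, 0.1817]
ee_rot: [3.12, 0.362, 0.0]
wrist_force: [1.0, -0.6, -0.4]
width: 0.0001
t: 14.85
position: [0.3383, -0.5198, 0.1811]
ee_rot: [3.121, 0.361, 0.0]
wrist_force: [-0.2, 0.3, 0.1]
width: 0.0005
62 45 [ 0.33803614 -0.51999975  0.18104805] [ 0.72869703  0.82825638 -0.06828724]
```

View pics/c5.png

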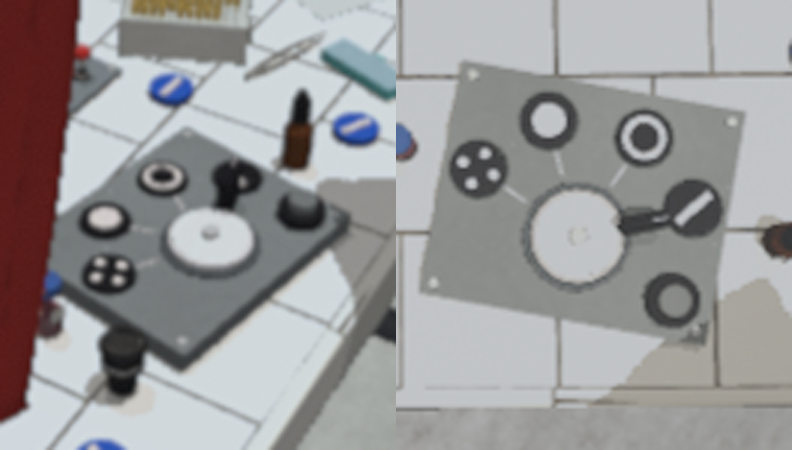

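The tab still points at the slit disc, the button is up, and nothing else has shifted; the only difference in the image is the arm's shadow. I'm handing in.

```bash
python3 -c "
from station import env
env.job_done()"
```

```text
the job is handed in; nothing more can be done
```

I pushed the tab round with the shut fingertips, on its left flank only, until it pointed at the slit disc in the right-hand seat. Then I pressed the set button to its stop, let go, and handed the job in at about 15 s.

- **Tab aim:** the fingertip position put the tab at -76.6°, against the disc at -76.7°. The top image suggested about -79°, so the two disagree by roughly 2°. That is about 4 mm at the disc, inside the 10 mm limit.
- **Button:** it was pressed hard against its stop, with up to about 41 N vertically at the wrist. This was more force than the button needed. As I lifted, the force fell smoothly from 4.7 to 2.6 N over 4 mm, which matches the button's spring. That curve, with the final picture, is my evidence that it went fully down and came back up.
- **Surroundings:** the pictures before and after pressing show the tab, discs, nearest eyepiece and bottle unmoved; the only visible difference was the arm's shadow. I did not measure the objects outside those crops, but the tool never went near them. The arm ended well clear of everything.

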